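# Post the snapped hardness bars into the reject box

### The job

Two of the four steel test bars in the tray are short, snapped-off stubs: put both through the sprung flap in the reject box's sloping face so that they drop to the bottom of the box. The flap springs shut, so it has to be held in while each stub is let go; leave it shut afterwards. Leave the two whole bars and everything else on the bench where they are.

Things in the scene. Friction and masses are not known exactly. Their poses are not given: they have to be found in the camera images.
- snapped_bar_a: a reject: short snapped-off stub of steel bar lying in the tray, 34 mm long (its x), 20 mm wide (y), 24 mm high, 90 to 135 g. Its +x end is a stepped break: the -y half of its width runs to x = +17 mm, the +y half only to x = +9 mm; the other end is square at x = -17 mm. Origin: centre of the underside. Grip it across its 20 mm width from above
- snapped_bar_b: a reject: short snapped-off stub of steel bar lying in the tray, 34 mm long (its x), 20 mm wide (y), 24 mm high, 90 to 135 g. Its +x end is a stepped break: the -y half of its width runs to x = +17 mm, the +y half only to x = +9 mm; the other end is square at x = -17 mm. Origin: centre of the underside. Grip it across its 20 mm width from above
- whole_bar_a: one of the two sound bars: a square-ended steel bar, 64 mm long (x), 20 mm wide (y), 24 mm high, with three tiny indents on top, lying in the tray. Origin: centre of the underside. Stays where it is
- whole_bar_b: one of the two sound bars: a square-ended steel bar, 64 mm long (x), 20 mm wide (y), 24 mm high, with three tiny indents on top, lying in the tray. Origin: centre of the underside. Stays where it is
- tray: shallow grey tray fixed to the table, 200 mm (x) by 220 mm (y), rim 10 mm high, floor 4 mm above the table. The four bars lie on its floor about 45 mm either side of its centre in x and 52 mm in y, their length along its x to within 0.35 rad. Origin: centre of its underside; z up
- reject_box: grey sheet-metal box fixed to the table, x from -44 to 146, y +-95, z 0 to 250 mm. Origin: at table height under the slot's centre, z up; the front faces its own -x, roughly the robot. From the 110 mm high front wall (x = -44) a face with the slot slopes up and back, 33 deg from level, to x = 31, z = 159; there an upright wall with a 15 mm eave rises to 250, so a gripper cannot enter from straight above
- slot (a point): centre of the slot, on the outside of the sloping face (box frame: x = 0, y = 0, z = 139 mm); axes as the box's. The slot is 120 mm wide (along y) and 58 mm up the slope. The way in, square to the face, is (sin 33, 0, -cos 33) = (0.545, 0, -0.839) in the box frame, 33 deg from vertical; up the slope is (0.839, 0, 0.545)
- flap (a joint): angle (rad) of the steel flap filling the slot: 0 shut, to 1.45 swung in. Hinged along the slot's upper edge; its lower edge swings into the box. A spring shuts it: 0.08 N m at 0, plus 0.04 N m per rad, 2 to 4 N at a pushing tip. A bar's weight does not open it; a stub (length up the slope) held with its trailing side 20 mm past the face opens it about 1.1 rad and falls in when let go
- test_disc: bystander, leave alone: steel hardness reference disc, 60 mm across, 12 mm thick, near the tray. Origin: underside centre
- loupe: bystander, leave alone: black magnifier, 38 mm across, 34 mm high, behind the tray. Origin: underside centre
- marker: bystander, leave alone: black marker pen with grey cap, 110 mm long (x), 14 mm thick, on the table before the reject box. Origin: underside centre
- jar: bystander, leave alone: jar 56 mm across, 70 mm high, behind the reject box. Origin: underside centre
- mouse: bystander, leave alone: black computer mouse, 100 by 58 by 30 mm, at the left. Origin: underside centre
- screwdriver: bystander, leave alone: screwdriver, 170 mm long, at the right. Origin: underside, mid-length
- mug: bystander, leave alone: white mug, 80 mm across, 90 mm high, on the table straight in front of the robot. Origin: underside centre
Things that resemble listed ones, but are neither listed nor needed, are in the scene too. Leave any orange look-alike of the snapped_bar_a alone.

How it is judged (in metres and radians):
On the way, in this order (a step that is already met when the one before it is completed fails the run):
1. one of the snapped bars is inside the reject box (((x of snapped_bar_a in the frame of reject_box between -0.045 and 0.146 m and y of snapped_bar_a in the frame of reject_box between -0.095 and 0.095 m and z of snapped_bar_a in the frame of reject_box between -0.01 and 0.08 m) or (x of snapped_bar_b in the frame of reject_box between -0.045 and 0.146 m and y of snapped_bar_b in the frame of reject_box between -0.095 and 0.095 m and z of snapped_bar_b in the frame of reject_box between -0.01 and 0.08 m))), for 0.1 s.
2. both snapped bars are inside the reject box (x of snapped_bar_a in the frame of reject_box between -0.045 and 0.146 m and y of snapped_bar_a in the frame of reject_box between -0.095 and 0.095 m and z of snapped_bar_a in the frame of reject_box between -0.01 and 0.08 m and x of snapped_bar_b in the frame of reject_box between -0.045 and 0.146 m and y of snapped_bar_b in the frame of reject_box between -0.095 and 0.095 m and z of snapped_bar_b in the frame of reject_box between -0.01 and 0.08 m), for 0.1 s.
At the end, for the whole second after the job is handed in: both snapped bars lie at rest inside the reject box (origins less than 80 mm above its underside and within its walls), the flap is shut (under 0.08 rad), the two whole bars are within 25 mm and the bystanders within 40 mm of where they started (all of step 2 and linear speed of each of snapped_bar_a, snapped_bar_b below 0.02 m/s and value of joint flap below 0.08 rad and distance of each of whole_bar_a, whole_bar_b from where it was at the start of the episode below 0.025 m and distance of each of test_disc, marker, mouse, jar, loupe, screwdriver, mug from where it was at the start of the episode below 0.04 m); the robot touches nothing.
It fails at once if a whole bar is moved 25 mm or more (distance of any of whole_bar_a, whole_bar_b from where it was at the start of the episode above 0.025 m).
It fails at once if a bystander is moved 40 mm or more (distance of any of test_disc, marker, mouse, jar, loupe, screwdriver, mug from where it was at the start of the episode above 0.04 m).
It also fails if it takes over 72 s, if anything falls off the work surface, if the arm or the gripper's body presses on something with over 40 N, if the wrist force passes 120 N, or if a joint passes its speed limit or range.

### The arm

A 6-joint arm with a two-finger parallel gripper is mounted at the origin on the work surface. World frame = base frame: x ahead of the robot, y to its left, z up, the work surface at z = 0. Lengths are in m, angles in degrees, forces in N, time in s.
With the tool pointing down it reaches from about 0.325 to 0.775 m from the base axis. Payload 5.5 kg.
Tool frame: the origin (TCP) lies at the centre of the arm's flange, where the gripper is bolted on; the fingertips stand 182 mm ahead of it and the grasp point (between the pads) lies 163 mm ahead of it; z points along the fingers, y is the direction in which the jaws open and shut (so a half turn about z gives the same grasp; the last joint's range is limited). The gripper opens to 88 mm and grips with 3 to 60 N. Pads are 20 mm wide; open, the fingers measure 115 mm over their backs; the gripper's body (75 mm by 178 mm) begins 61 mm behind the grasp point.
Start: joints at [-71.144, 5.22, 70.514, -0, 104.267, -3.249], TCP at [0.226, -0.556, 0.405] pointing down, gripper open.
Joint ranges: [-164.24, 164.24], [-49.07, 125.15], [9.68, 141.18], [-86.29, 266.29], [3.28, 154.24], [-151.56, 151.56]. Speed limits (degrees/s): [147.25, 147.25, 172.46, 180, 180, 180].

### API

Orientations are given as [roll, pitch, yaw] about the fixed x, y, z axes, in that order (R = Rz(yaw) Ry(pitch) Rx(roll)).
In Python, from station import r gives the robot as it stands. The module is installed in compiled form; this text tells all that it offers. Calls block until the motion is done:
- r.reach(position, orientation): joint-space move of the TCP to a pose.
- r.servo_line(position, rotation=None, speed=0.15): straight line of the TCP; rotation=None keeps the orientation; speed is the mean speed in m/s.
- r.move_joints(angles): joint-space move.
- r.let_go() and r.grab(squeeze=None): open the fingers fully, or close them until they stop; squeeze is the grip in N (None keeps the last).
- r.wait(seconds).
- r.inverse_kinematics(position, orientation): joint angles nearest the present ones, or None.
- r.sense(): the state.
- r.snapshot(name): name is "side" or "top" or "wrist"; returns a dict with "frame" (400x640x3 uint8, red, green, blue), "fx", "fy", "cx", "cy" (pixels), "R" (3x3) and "t" (3): a world point X has camera coordinates R X + t. Camera axes: x right, y down, z forward; pixel columns grow to the right and rows downward; lengths in m; the calibration is good to about 2 mm. The wrist camera is an equidistant fisheye: a pixel r from the principal point sees the ray r / f radians off the axis. A picture is of the moment at which its call begins. There is no depth.
A pose or a line that the arm cannot do raises r.IKError and nothing moves.
- r.hand_in(): hands the job in, once; it reports no verdict.
The state is a dict: "clock": time; "joints": joint angles; "joint_vel": joint speeds; "joint_torque": joint torques, N m; "tcp_pos": TCP position; "orientation": TCP orientation; "contact_force": force on the tool from outside, world axes, zero at the start; "torque": the same for the moment, N m; "opening": finger opening in m.
Only numpy, scipy, OpenCV 4.12 (cv2) and the standard library are available. Lean on these libraries where they do the work, as an engineer would, in place of code of your own. Each camera call takes 0.05 s, during which the arm holds its last target.

## Working session

There is one attempt and no reset: what is moved stays moved. The work goes in short steps, each a Python script; the robot and the scene stay as the last script left them, time stands still between calls to the robot, and variables do not carry over. Pictures are saved under pics/ and viewed, and the job is handed in when it is done.

```bash
mkdir -p pics; python3 - <<'E'
from station import r
import cv2,pickle
d={}
for n in("side","top","wrist"):
    s=r.snapshot(n);d[n]=s;cv2.imwrite(f"pics/{n}0.png",s["frame"][:,:,::-1])
    print(n,s["fx"],s["fy"],s["cx"],s["cy"],s["R"],s["t"])
pickle.dump(d,open("s0.pkl","wb"))
print(r.sense())
E
```

```text
side 437.3688968469531 437.3688968469531 319.8112389121694 203.20198086925714 [[ 0.99767839 -0.0666152   0.01415116]
 [-0.03566205 -0.68806556 -0.72477169]
 [ 0.05801774  0.72258439 -0.68884378]] [-0.5656766   0.11477914  1.41570852]
top 514.6153706241084 514.6153706241084 313.2343285658644 203.32682474995113 [[ 0.00216831 -0.99994856  0.00990877]
 [-0.99449614 -0.00319423 -0.10472449]
 [ 0.10475075 -0.00962716 -0.99445191]] [0.00538847 0.60666186 1.42408769]
wrist 309.70691628693146 309.70691628693146 320.5195196877793 198.15135524924673 [[ 0.37614681 -0.92655881 -0.00153352]
 [-0.89077264 -0.36207357  0.27463945]
 [-0.25502485 -0.10193873 -0.96154606]] [-0.60033395 -0.03414607  0.38997358]
{'clock': 0.15, 'joints': array([-7.11449058e+01,  5.25277874e+00,  7.05651030e+01,  5.28421619e-04,
        1.04267171e+02, -3.24852485e+00]), 'joint_vel': array([ 0.0375605 , -0.1172676 , -0.18322589, -0.04260589,  0.07928959,
        0.03850744]), 'joint_torque': array([ 1.05975152e-03, -4.47045958e+01, -4.06907451e+01,  6.98372698e-02,
        2.75124726e-02, -9.04181366e-05]), 'tcp_pos': array([ 0.22578576, -0.55594617,  0.40377997]), 'orientation': array([-1.79915113e+02, -5.33118816e-03,  2.21037449e+01]), 'contact_force': array([-0.3528564 ,  0.18046186,  0.81620299]), 'torque': array([ 0.01473863, -0.01964849, -0.05075371]), 'opening': 0.08776381544859935}
```

View pics/top0.png

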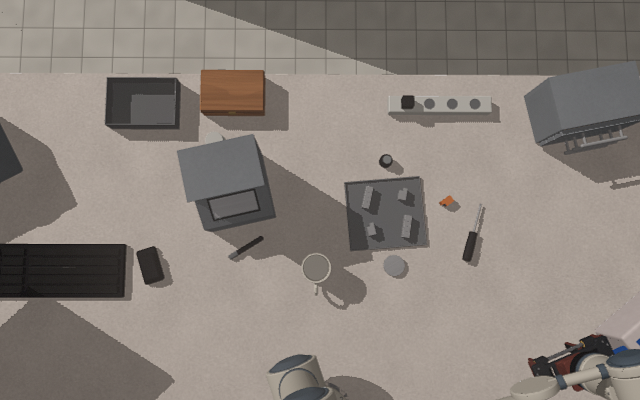

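View pics/side0.png

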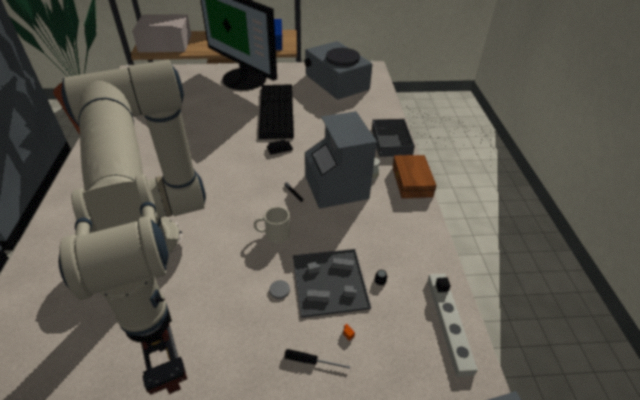

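View pics/wrist0.png

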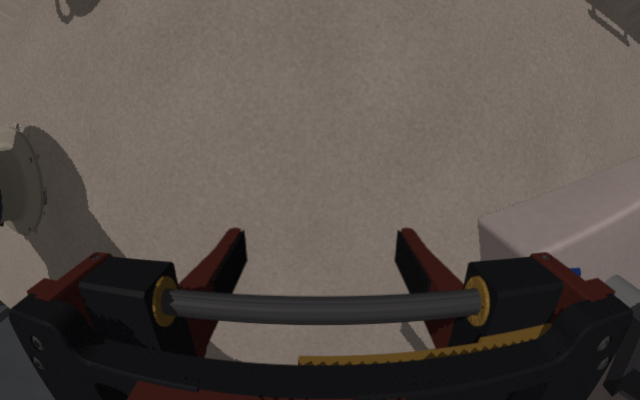

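The top view shows the tray near (387,213), holding two long bars at (369,197) and (407,227) and two stubs at (404,195) and (372,230). The orange look-alike is at (447,201), outside the tray. The box slot is at about (233,205). I'll enlarge these areas.

```bash
python3 - <<'E'
import cv2
im=cv2.imread("pics/top0.png")
cv2.imwrite("pics/tray_c.png",cv2.resize(im[170:260,335:465],None,fx=6,fy=6,interpolation=cv2.INTER_CUBIC))
cv2.imwrite("pics/box_c.png",cv2.resize(im[130:235,170:285],None,fx=5.5,fy=5.5,interpolation=cv2.INTER_CUBIC))
im=cv2.imread("pics/side0.png")
cv2.imwrite("pics/sbox_c.png",cv2.resize(im[105:215,290:400],None,fx=5,fy=5,interpolation=cv2.INTER_CUBIC))
E
```

```text
(no output)
```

View pics/tray_c.png

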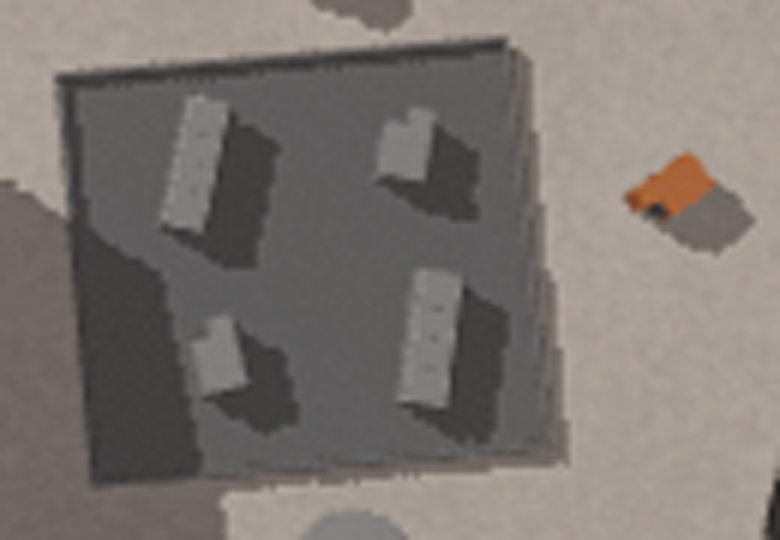

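View pics/box_c.png

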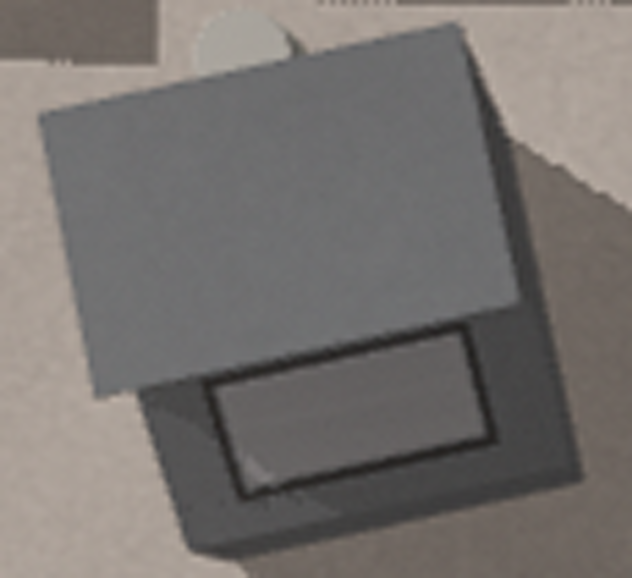

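View pics/sbox_c.png

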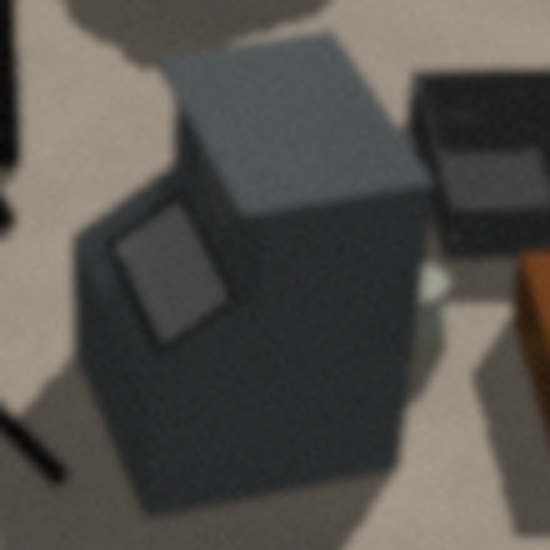

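```bash
cat > h.py <<'E'
import numpy as np,pickle
from scipy.optimize import least_squares
from scipy.spatial.transform import Rotation as Ro
def proj(s,X):
    c=np.asarray(X)@np.array(s["R"]).T+np.array(s["t"]); return np.c_[s["fx"]*c[:,0]/c[:,2]+s["cx"],s["fy"]*c[:,1]/c[:,2]+s["cy"]]
def ray(s,uv,z):
    uv=np.atleast_2d(uv); d=np.c_[(uv[:,0]-s["cx"])/s["fx"],(uv[:,1]-s["cy"])/s["fy"],np.ones(len(uv))]
    R=np.array(s["R"]);o=-R.T@np.array(s["t"]);d=d@R
    return o+d*((z-o[2])/d[:,2])[:,None]
def place(p,P):
    c,s=np.cos(p[2]),np.sin(p[2]);P=np.asarray(P,float)
    return np.c_[p[0]+c*P[:,0]-s*P[:,1],p[1]+s*P[:,0]+c*P[:,1],P[:,2]]
E
python3 - <<'E'
from h import *
d=pickle.load(open("s0.pkl","rb"));T=d["top"];S=d["side"]
tc=lambda a:(np.array(a)+.5)/6-.5+[335,170]
bc=lambda a:(np.array(a)+.5)/5.5-.5+[170,130]
sc=lambda a:(np.array(a)+.5)/5-.5+[290,105]
# tray: inner? use rim outer corners z=.010
def fit(obs,p0,name):
    f=lambda p:np.concatenate([(proj(s,place(p,P))-uv).ravel() for s,P,uv in obs])
    q=least_squares(f,p0,loss="soft_l1"); print(name,q.x[:2].round(4),np.degrees(q.x[2]).round(2));
    for s,P,uv in obs: print((proj(s,place(q.x,P))-uv).round(1).tolist())
    return q.x
c,sn=np.cos(np.radians(33)),np.sin(np.radians(33))
sl=[[a*29*c,b*60,139+a*29*sn] for a,b in((1,1),(1,-1),(-1,-1),(-1,1))]
top=[[146,95,250],[146,-95,250],[16,-95,250],[16,95,250]]
B=np.array(sl+top+[[-44,95,110],[-44,-95,110]])/1000
uv=bc([(207,381),(466,323),(496,440),(240,499),(40,115),(460,25),(518,300),(95,398),(188,547),(583,480)])
# side view: slot corners and top
B2=np.array(sl+top)/1000
uv2=sc([(180,203),(233,297),(160,350),(113,247),(328,35),(425,187),(248,215),(163,58)])
fit([(T,B,uv)],[.7,.2,.2],"box top")
bp=fit([(T,B,uv),(S,B2,uv2)],[.7,.2,.2],"box")
tr=fit([(T,np.array([[100,110,10],[100,-110,10],[-100,-110,10],[-100,110,10]])/1000,tc([(57,75),(507,40),(562,460),(93,487)]))],[.6,-.1,0],"tray")
W=np.array([[32,10,28],[32,-10,28],[-32,-10,28],[-32,10,28]])/1000
fit([(T,W,tc([(188,95),(231,107),(207,234),(162,222)]))],[.6,-.1,0],"wa")
fit([(T,W,tc([(417,268),(463,272),(446,408),(398,401)]))],[.6,-.1,0],"wb")
N=np.array([[9,10,28],[17,0,28],[17,-10,28],[-17,-10,28],[-17,10,28]])/1000
s1=fit([(T,N,tc([(386,118),(410,107),(437,112),(427,181),(376,172)]))],[.6,-.1,0],"s1")
s2=fit([(T,N,tc([(191,347),(207,322),(230,313),(248,384),(205,398)]))],[.6,-.1,0],"s2")
pickle.dump((bp,s1,s2),open("f.pkl","wb"))
E
```

```text
box top [0.591  0.2157] 12.68
[[1.1, 1.1], [-0.6, 1.7], [-1.0, -0.2], [1.0, -1.1], [-0.3, -0.5], [0.2, -0.7], [0.8, 1.0], [0.1, 0.1], [-0.1, 0.6], [-1.9, -2.7]]
box [0.5916 0.2148] 12.78
[[1.4, 0.9], [-0.2, 1.4], [-0.6, -0.5], [1.4, -1.3], [0.0, -0.7], [0.5, -1.0], [1.1, 0.6], [0.5, -0.1], [0.3, 0.4], [-1.6, -3.0]]
[[-0.5, -1.6], [-0.6, 0.0], [-0.1, -0.8], [-0.4, -1.0], [0.8, -1.5], [1.7, -1.2], [-1.4, -0.3], [-1.8, -0.7]]
tray [ 0.58   -0.2001] 4.65
[[0.1, 0.0], [0.8, 0.0], [-1.3, -0.9], [0.1, 0.7]]
wa [ 0.6257 -0.147 ] -11.87
[[0.3, -0.1], [-0.0, -0.6], [-0.4, 0.1], [0.2, 0.6]]
wb [ 0.5441 -0.2568] -8.34
[[0.3, -0.2], [-0.4, 0.2], [-0.4, -0.1], [0.5, 0.0]]
s1 [ 0.6369 -0.2466] -10.48
[[0.4, 0.2], [0.4, -0.0], [-0.7, -0.2], [-1.0, -0.1], [0.6, 0.1]]
s2 [ 0.5347 -0.1558] 15.82
[[0.1, -0.5], [0.0, -0.0], [-0.4, 0.5], [-0.0, 0.2], [0.3, -0.2]]
```

The residuals are 1–2 px or less, and the tray, bar and box geometry is consistent. Both stubs show the stepped break and are grey. I'll move over the tray for a close-up, and check where the camera sits relative to the tool.

```bash
cat >> h.py <<'E'
def down(yaw): return [180,0,yaw]
def rot(o): return Ro.from_euler("xyz",o,degrees=True).as_matrix()
def wproj(s,X):
    c=np.asarray(X)@np.array(s["R"]).T+np.array(s["t"]);rr=np.hypot(c[:,0],c[:,1]);th=np.arctan2(rr,c[:,2])
    return np.c_[s["cx"]+s["fx"]*th*c[:,0]/rr,s["cy"]+s["fy"]*th*c[:,1]/rr]
E
python3 - <<'E'
from h import *
from station import r
import cv2
d=pickle.load(open("s0.pkl","rb"));W=d["wrist"];s=r.sense()
R=rot(s["orientation"]);cam=-np.array(W["R"]).T@np.array(W["t"])
print("cam in tool",R.T@(cam-s["tcp_pos"]), "axis",R.T@np.array(W["R"])[2], "tool x world",R[:,0])
bp,s1,s2=pickle.load(open("f.pkl","rb"))
for n,st in(("s1",s1),("s2",s2)):
  for k in(0,180):
    yaw=np.degrees(st[2])+k;yaw=(yaw+180)%360-180
    print(n,yaw,r.inverse_kinematics([st[0],st[1],.195],down(yaw)))
a=np.radians(33);Bz=Ro.from_euler("z",bp[2]).as_matrix()
z=Bz@[np.sin(a),0,-np.cos(a)];sl=np.array([bp[0],bp[1],.139])
for sg in(1,-1):
    y=Bz@[0,sg,0];x=np.cross(y,z);o=Ro.from_matrix(np.c_[x,y,z]).as_euler("xyz",degrees=True)
    for dd in(.145,.3): print(sg,o,x,r.inverse_kinematics(sl-dd*z,o))
r.reach([.52,-.19,.45],down(0)); 
w=r.snapshot("wrist");cv2.imwrite("pics/w1.png",w["frame"][:,:,::-1]);pickle.dump(w,open("w1.pkl","wb"))
E
```

```text
cam in tool [0.07418077 0.00091771 0.02035074] axis [-2.74729019e-01 -9.07793144e-05  9.61521689e-01] tool x world [9.26504035e-01 3.76284819e-01 9.30467862e-05]
s1 -10.480583955439272 [-2.40171337e+01  2.09962967e+01  7.37433753e+01 -2.54444375e-14
  8.52603280e+01  7.64634502e+01]
s1 169.51941604456073 [ -24.01713374   20.99629668   73.74337529    0.           85.26032803
 -103.53654979]
s2 15.817196468471707 [-1.97437907e+01  2.19002360e+00  9.51209451e+01 -2.54444375e-14
  8.26890313e+01  5.44390129e+01]
s2 -164.1828035315283 [ -19.74379065    2.1900236    95.12094507    0.           82.68903133
 -125.56098712]
1 [-180.           33.         -167.21918303] [-0.81789123 -0.18553238 -0.54463904] [ 18.36730006 -14.75457063 106.77808659  -3.70395107  55.15715967
 -83.19222184]
1 [-180.           33.         -167.21918303] [-0.81789123 -0.18553238 -0.54463904] [ 19.61875225 -30.26809749 105.16765253  -3.90245485  72.32550706
 -83.07066508]
-1 [180.         -33.          12.78081697] [0.81789123 0.18553238 0.54463904] [ 18.36730006 -14.75457063 106.77808659  -3.70395107  55.15715967
  96.80777816]
-1 [180.         -33.          12.78081697] [0.81789123 0.18553238 0.54463904] [ 19.61875225 -30.26809749 105.16765253  -3.90245485  72.32550706
  96.92933492]
```

View pics/w1.png

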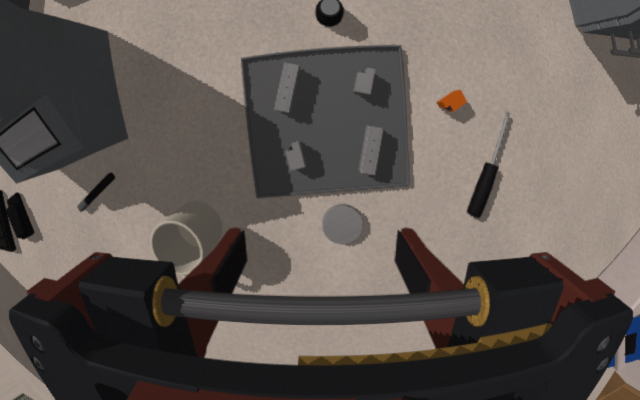

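This view shows the stubs at (366,81) and (295,156), the whole bars at (286,88) and (372,150), and the orange decoy at (451,100), outside the tray. I'll check the fits by reprojecting them onto this view.

```bash
python3 - <<'E'
from h import *
import cv2
w=pickle.load(open("w1.pkl","rb"));bp,s1,s2=pickle.load(open("f.pkl","rb"))
im=cv2.resize(w["frame"][30:210,230:420,::-1],None,fx=4,fy=4,interpolation=cv2.INTER_CUBIC)
N=np.array([[9,10,28],[9,0,28],[17,0,28],[17,-10,28],[-17,-10,28],[-17,10,28]])/1000
for s in(s1,s2):
    p=(wproj(w,place(s,N))-[230,30]+.5)*4-.5
    for a in p: cv2.circle(im,tuple(int(round(v)) for v in a),2,(0,255,255),-1)
cv2.imwrite("pics/w1c.png",im[:600])
# box
c,sn=np.cos(np.radians(33)),np.sin(np.radians(33))
sl=np.array([[a*29*c,b*60,139+a*29*sn] for a,b in((1,1),(1,-1),(-1,-1),(-1,1))])/1000
p=(wproj(w,place(bp,sl))-[0,60]+.5)*5-.5
im=cv2.resize(w["frame"][60:180,0:150,::-1],None,fx=5,fy=5,interpolation=cv2.INTER_CUBIC)
for a in p: cv2.circle(im,tuple(int(round(v)) for v in a),3,(0,255,255),-1)
cv2.imwrite("pics/w1b.png",im[:600])
E
```

```text
(no output)
```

View pics/w1c.png

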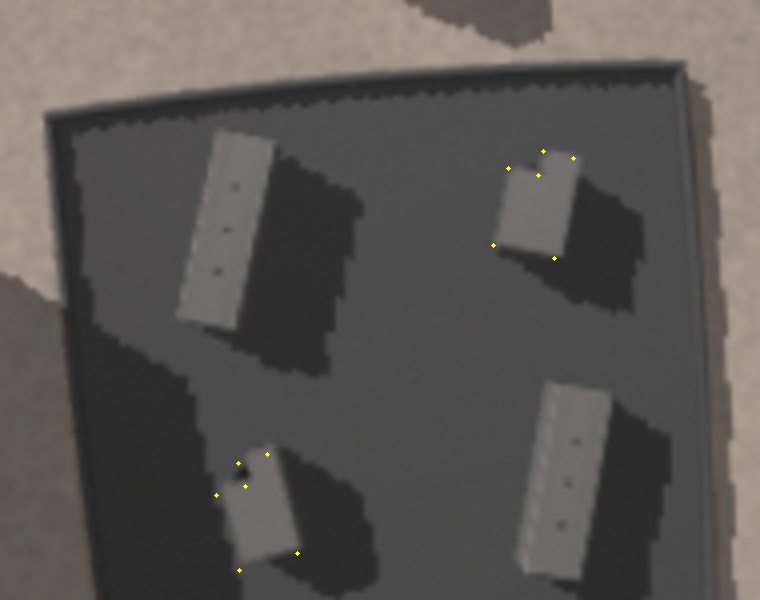

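View pics/w1b.png

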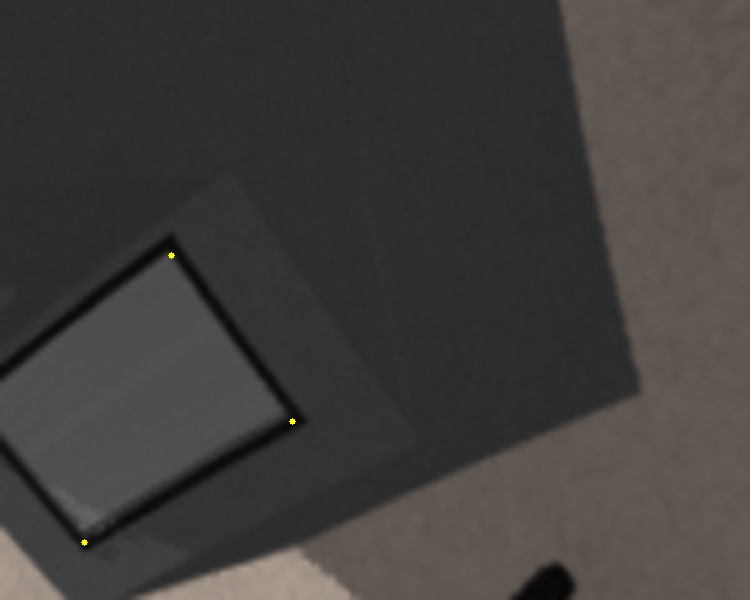

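The stub fits agree within about 1.5 mm and the slot corners within about 2 mm. Next I'll grasp stub 1 at (366,81), with the fingertips kept above the 10 mm rim.

```bash
cat >> h.py <<'E'
def pick(r,st):
    import cv2
    yaw=(np.degrees(st[2])+180+180)%360-180
    p=place(st,[[-.004,0,0]])[0]
    r.reach([p[0],p[1],.30],down(yaw)); 
    r.servo_line([p[0],p[1],.195],speed=.12)
    s=r.sense();print(s["tcp_pos"],s["contact_force"])
    r.grab(35); print("open",r.sense()["opening"])
    r.servo_line([p[0],p[1],.33],speed=.15)
    s=r.sense();print(s["clock"],s["opening"],s["contact_force"])
E
python3 - <<'E'
from h import *
from station import r
import cv2
bp,s1,s2=pickle.load(open("f.pkl","rb"))
pick(r,s1)
w=r.snapshot("wrist");cv2.imwrite("pics/w2.png",w["frame"][:,:,::-1])
E
```

```text
[ 0.63327174 -0.24598827  0.19626848] [ 0.029597   -0.1640025   0.28222411]
open 0.01952218872018528
7.5583 0.019396130823954503 [-0.37062732  0.4721731  -1.18355329]
```

View pics/w2.png

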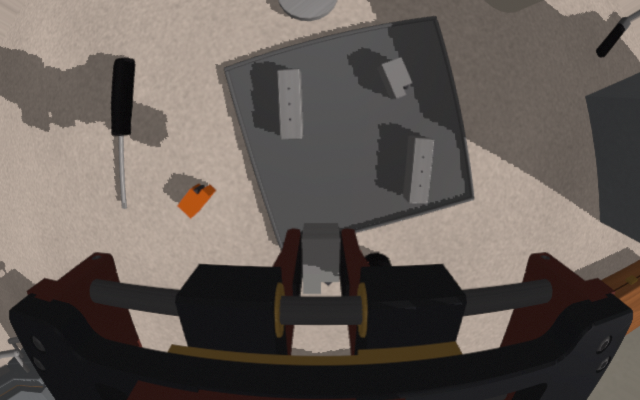

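The stub is held at (321,245): opening 19.4 mm, weight about 1.2 N. Next I'll move to the standoff square to the slot.

```bash
cat >> h.py <<'E'
def boxframe(bp):
    a=np.radians(33);Bz=Ro.from_euler("z",bp[2]).as_matrix()
    z=Bz@[np.sin(a),0,-np.cos(a)];y=Bz@[0,1,0];x=np.cross(y,z)
    return np.array([bp[0],bp[1],.139]),x,y,z,Ro.from_matrix(np.c_[x,y,z]).as_euler("xyz",degrees=True)
def sslot(bp):
    c,sn=np.cos(np.radians(33)),np.sin(np.radians(33))
    return place(bp,np.array([[a*29*c,b*60,139+a*29*sn] for a,b in((1,1),(1,-1),(-1,-1),(-1,1))])/1000)
E
python3 - <<'E'
from h import *
from station import r
import cv2
bp,s1,s2=pickle.load(open("f.pkl","rb"))
o,x,y,z,e=boxframe(bp)
t=r.sense()["tcp_pos"]
r.servo_line([.52,-.15,.42],speed=.25)
r.reach(o-.27*z,e)
s=r.sense();print(s["clock"],s["tcp_pos"],o-.27*z,s["opening"])
w=r.snapshot("wrist");cv2.imwrite("pics/w3.png",w["frame"][:,:,::-1]);pickle.dump(w,open("w3.pkl","wb"))
T=r.snapshot("top");S=r.snapshot("side")
cv2.imwrite("pics/s3.png",cv2.resize(S["frame"][60:220,240:420,::-1],None,fx=3.5,fy=3.5))
print(wproj(w,sslot(bp)).round(1).tolist())
E
```

```text
9.775 [0.44875238 0.18166132 0.36548321] [0.44818801 0.18226776 0.36544105] 0.019711523489031827
[[390.6, 234.4], [255.3, 234.5], [251.2, 169.9], [394.9, 169.9]]
```

View pics/w3.png

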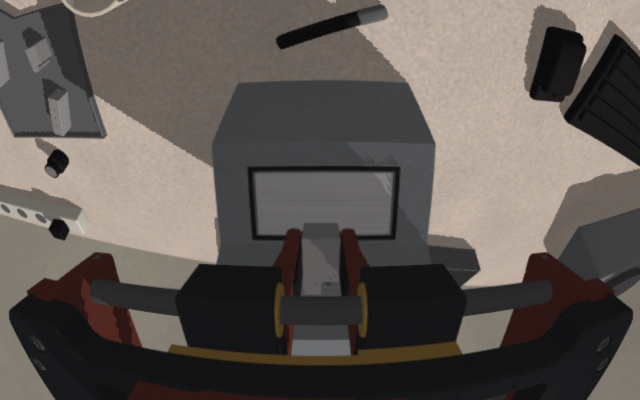

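View pics/s3.png

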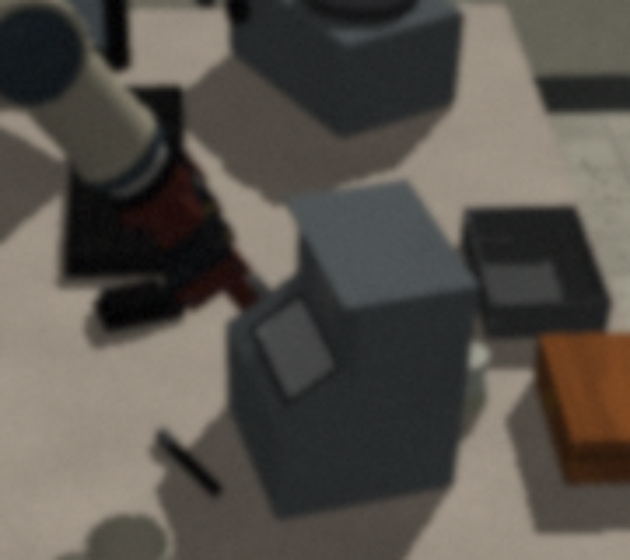

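The wrist view shows the black slot frame from about (248,167) to (400,240). I'll enlarge it for the lateral centring.

```bash
python3 - <<'E'
from h import *
import cv2
w=pickle.load(open("w3.pkl","rb"));bp,_,_=pickle.load(open("f.pkl","rb"))
im=cv2.resize(w["frame"][155:255,235:415,::-1],None,fx=4.4,fy=4.4,interpolation=cv2.INTER_CUBIC)
for a in (wproj(w,sslot(bp))-[235,155]+.5)*4.4-.5: cv2.circle(im,tuple(int(round(v)) for v in a),2,(0,255,255),-1)
cv2.imwrite("pics/w3c.png",im)
g=w["frame"].mean(2)
for row in(185,200,215): print(g[row,240:262].round().astype(int).tolist(),g[row,384:408].round().astype(int).tolist())
print(g[160:180,300].round().astype(int).tolist(),g[225:245,270].round().astype(int).tolist())
E
```

```text
[67, 67, 68, 67, 67, 68, 69, 65, 43, 24, 17, 16, 27, 42, 59, 79, 97, 103, 103, 102, 103, 102] [124, 126, 123, 109, 113, 119, 114, 97, 76, 56, 38, 25, 20, 20, 30, 53, 77, 80, 81, 80, 80, 80, 80, 81]
[66, 66, 66, 66, 66, 67, 66, 65, 64, 41, 24, 17, 18, 28, 46, 58, 83, 95, 99, 100, 98, 100] [100, 101, 100, 101, 101, 101, 96, 82, 58, 43, 26, 19, 21, 30, 57, 78, 80, 81, 78, 80, 80, 79, 79, 79]
[65, 66, 67, 66, 66, 67, 67, 67, 68, 66, 46, 21, 18, 17, 23, 47, 58, 81, 95, 99, 99, 99] [101, 100, 101, 101, 101, 96, 80, 56, 47, 22, 19, 18, 23, 51, 65, 65, 68, 69, 68, 67, 67, 67, 74, 81]
[66, 67, 67, 66, 66, 60, 32, 22, 18, 20, 34, 55, 74, 95, 100, 102, 102, 102, 103, 104] [99, 97, 98, 97, 97, 97, 96, 98, 94, 79, 49, 22, 15, 18, 26, 45, 64, 67, 65, 64]
```

View pics/w3c.png

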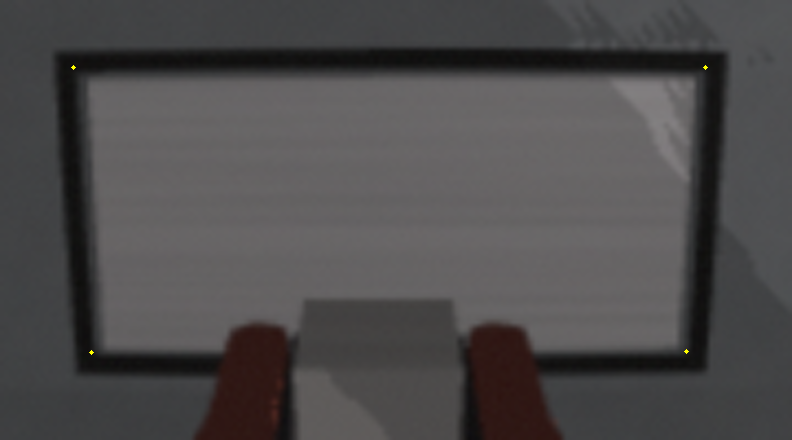

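The slot centre in the image is column 323.3, against 323.0 predicted, so centring is within 0.5 mm. Inserting and releasing now.

```bash
cat >> h.py <<'E'
def insert(r,bp,tag,dd=.144):
    import cv2
    o,x,y,z,e=boxframe(bp)
    r.servo_line(o-.21*z,e,speed=.12); s=r.sense();print(s["tcp_pos"]-(o-.21*z),s["contact_force"])
    r.servo_line(o-dd*z,e,speed=.07)
    r.wait(.2);s=r.sense();print(s["clock"],s["tcp_pos"]-(o-dd*z),s["contact_force"],s["opening"])
    S=r.snapshot("wrist");cv2.imwrite(f"pics/{tag}a.png",S["frame"][:,:,::-1])
    r.let_go();r.wait(.3);s=r.sense();print(s["clock"],s["contact_force"],s["opening"])
    S=r.snapshot("wrist");cv2.imwrite(f"pics/{tag}b.png",S["frame"][:,:,::-1])
E
python3 - <<'E'
from h import *
from station import r
bp,_,_=pickle.load(open("f.pkl","rb"))
insert(r,bp,"i1")
E
```

```text
[ 1.28126479e-04 -9.09264787e-05  3.37236783e-04] [ 0.37650682  0.3952413  -0.94410646]
11.8667 [-1.85855426e-04 -6.00543910e-05 -3.54734826e-04] [-2.06446167 -0.03722604 -4.43253194] 0.020055869175145784
13.35 [-3.20401273e+00 -1.80868390e+00 -1.22842553e-03] 0.08777763559857905
```

View pics/i1a.png

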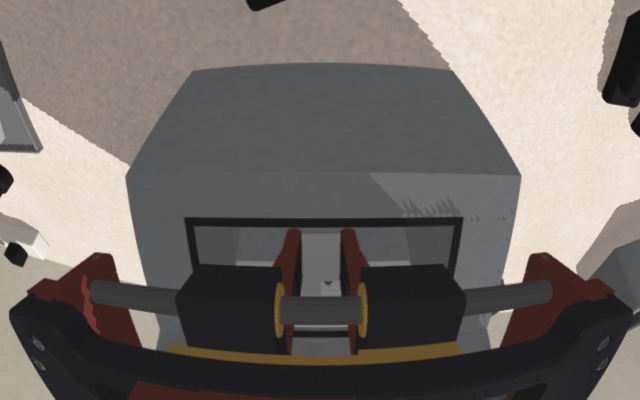

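View pics/i1b.png

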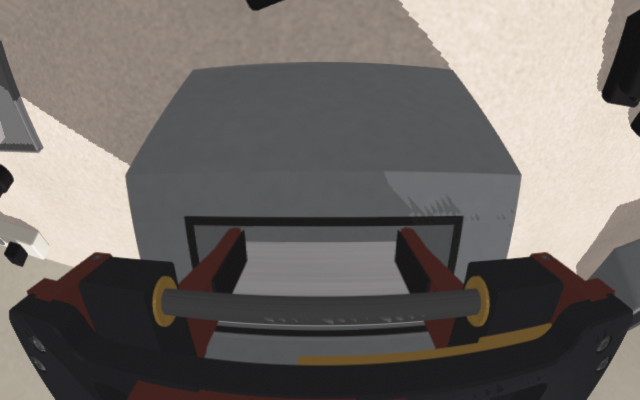

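The stub is out of the fingers, and the flap, visible between them at (320,268), is held in by the tips. I'll back out and check it.

```bash
python3 - <<'E'
from h import *
from station import r
import cv2
bp,_,_=pickle.load(open("f.pkl","rb"))
o,x,y,z,e=boxframe(bp)
r.servo_line(o-.29*z,e,speed=.15);r.wait(.2)
s=r.sense();print(s["clock"],s["contact_force"])
S=r.snapshot("wrist");cv2.imwrite("pics/w4.png",S["frame"][:,:,::-1])
E
```

```text
14.725 [-0.04147972 -0.46197457 -0.46467456]
```

View pics/w4.png

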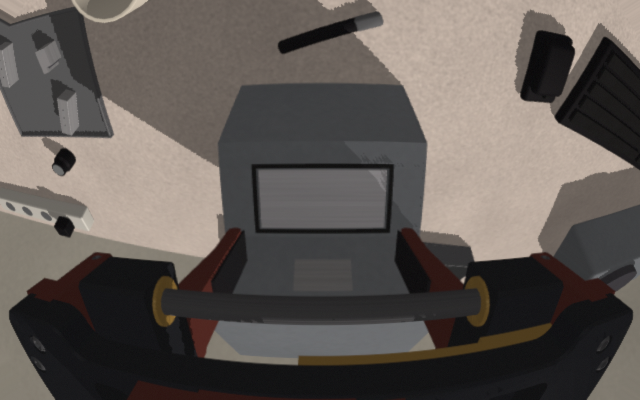

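The flap is shut (filled panel at (322,198)) and no stub lies outside, so stub 1 is in. Now stub 2, which I confirmed earlier at (295,156) in w1.

```bash
python3 - <<'E'
from h import *
from station import r
import cv2
bp,s1,s2=pickle.load(open("f.pkl","rb"))
o,x,y,z,e=boxframe(bp)
s2[1]-=.001
r.reach([.5,-.1,.42],down(-164))
pick(r,s2)
w=r.snapshot("wrist");cv2.imwrite("pics/w5.png",w["frame"][:,:,::-1])
E
```

```text
[ 0.53118826 -0.15796447  0.19615364] [ 0.29892953 -0.67769745  0.62977821]
open 0.019304236313966324
19.6583 0.019764305631712522 [-0.19709948  0.63069109 -1.58953425]
```

View pics/w5.png

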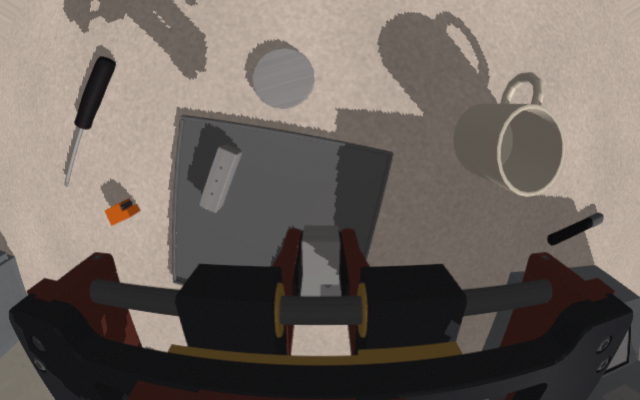

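Stub 2 is held at (321,245). Same route to the slot.

```bash
python3 - <<'E'
from h import *
from station import r
import cv2
bp,s1,s2=pickle.load(open("f.pkl","rb"))
o,x,y,z,e=boxframe(bp)
r.servo_line([.5,-.12,.42],speed=.25)
r.reach(o-.27*z,e);r.wait(.3)
print(r.sense()["opening"])
S=r.snapshot("wrist");cv2.imwrite("pics/w6.png",S["frame"][:,:,::-1])
insert(r,bp,"i2")
E
```

```text
0.019760483864493424
[4.90864764e-05 1.38545955e-05 3.49937333e-04] [ 0.7971563   0.22105711 -0.8887208 ]
23.7917 [-0.00049406 -0.00016377 -0.00216679] [-5.27034357 -1.00912183 -5.49106496] 0.019702279343256326
25.275 [-3.0383746  -1.54615185 -0.09175577] 0.08769395958128288
```

View pics/i2b.png

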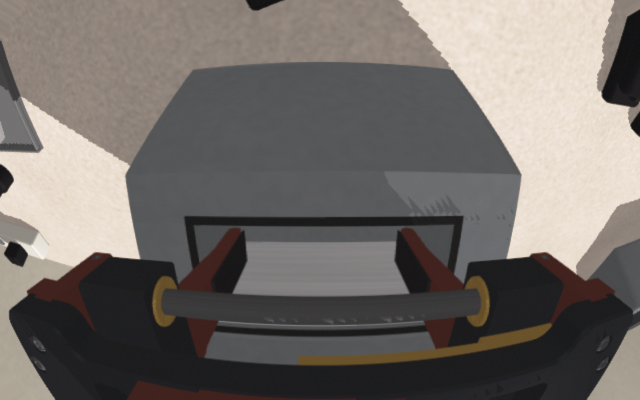

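The stub is gone from the fingers and the view matches the first release. I'll retreat clear and check everything.

```bash
python3 - <<'E'
from h import *
from station import r
import cv2
bp,_,_=pickle.load(open("f.pkl","rb"))
o,x,y,z,e=boxframe(bp)
r.servo_line(o-.29*z,e,speed=.15);r.wait(.2)
S=r.snapshot("wrist");cv2.imwrite("pics/w7.png",S["frame"][:,:,::-1])
r.reach([.35,-.05,.5],down(-170));r.wait(.3)
s=r.sense();print(s["clock"],s["contact_force"])
T=r.snapshot("top");cv2.imwrite("pics/top7.png",T["frame"][:,:,::-1])
E
```

```text
28.2083 [ 0.41275782 -0.12665571  0.43556542]
```

View pics/w7.png

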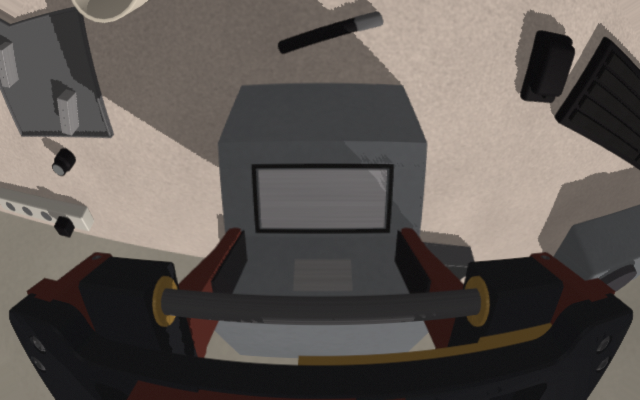

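View pics/top7.png

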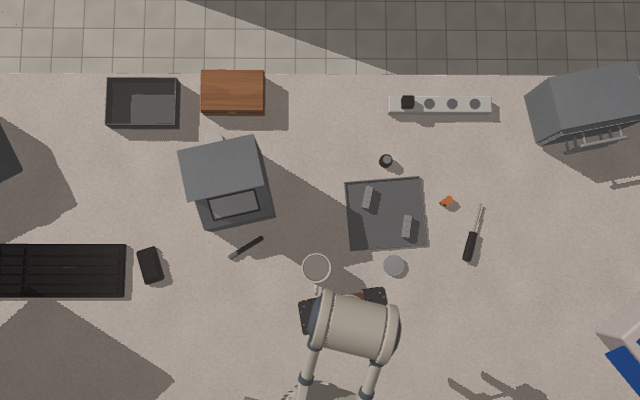

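The flap is shut at (322,198). The whole bars at (369,197) and (407,227) and the bystanders are where they started, and no stub is left outside the box. The robot is clear, so I'll hand in.

```bash
python3 - <<'E'
from station import r
print(r.hand_in())
E
```

```text
the job is handed in; nothing more can be done
None
```

Both snapped stubs went through the flap into the reject box, and I handed the job in shortly after 28.2 s on the robot's clock. I gripped each one across its width, pushed it square to the face to about 24 mm past the slot, and let it go with the flap held in.

- **Flap:** the last close-up shows it shut.
- **Bench:** no stub is left in the tray or anywhere outside the box. By eye, the whole bars, the bystanders visible in the top view and the orange decoy are where they started. The jar behind the box is mostly hidden there, so I barely saw it.
- **Forces:** contact readings were 8 N or less at each point I checked, and about zero once the arm was clear.
- **Not seen directly:** the stubs at the bottom of the closed box. That they are there is inferred from the empty fingers, the shut flap and the clear bench.
- **One small difference:** on the second insertion the tool sat about 2 mm off its target before release, and that release went the same way as the first.

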